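# Hook the chip tray out from under the saw bed

## Task

Take the hooked rod, reach it in under the front ledge of the saw's vise bed, feel for the pull eye on the chip tray and draw the tray fully out to its stop, gently, with the rod only and kept straight in line with the tray's travel, not levered askew. Then unhook the rod and lay it flat on its rubber mat again, leaving the tray out and everything else where it is.

Things in the scene. Friction and masses are not known exactly. Their poses are not given: they have to be found in the camera images.
- saw: White vise bed of a band saw, 320 x 320 mm, fixed. Origin: table level, below the middle of the front lip of its ledge (edge nearest the robot); x runs level into the machine, z up. Dark vise jaws stand on it 136 mm behind the lip, up to 185 mm high. Press on saw, tray and eye with under 15 N, and only with the rod: the robot itself must not touch them.
- lip (a point): Middle of the lower edge of the ledge's lip, 80 mm above the table; saw axes. The ledge is 20 mm thick. The slot under it is open to the robot, 250 mm wide (y -125 to +125) between side cheeks that begin 30 mm behind the lip.
- tray_face (a point): Middle of the flat steel front of the chip tray (210 wide, 7 to 69 mm high), 40 mm above the table; saw axes. It lies under the ledge, 75 mm minus the tray's travel behind the lip. One hidden pull eye stands out from it towards the robot: a staple of 7 mm round bar with an upright post, its axis 36 mm in front of the face, and two level legs back to the face, at 18 and 62 mm height.
- tray (a joint): Travel of the chip tray in m along the saw's -x: 0 = in, 0.085 = fully out at a fixed stop; starts at 0 to 0.012; slides stiffly (about 5 N), stays where left. The eye on it is open to both sides, 32 mm clear between post and face. Its place across the tray is NOT measured: post anywhere from y = -45 to +45 mm from the tray's middle, firmly clamped; feel for it sideways (2 to 4 N).
- hook_rod: The hooked rod, 0.2 to 0.35 kg: a wooden handle with an 8 mm round steel rod ending in a flat J hook. x along the rod to the hook, z up; starts flat on its mat. While it bears on saw, tray or eye keep it within 0.15 rad of the saw's x axis; too hard a side push twists it in the grip. Origin: on the handle's underside, below the grasp point.
- rod_grip (a point): Grasp point at mid-height of the wooden handle, near the rod's centre of gravity; rod axes. Handle 24 wide (y) x 40 high, from 75 mm behind to 45 mm ahead of this point. The steel rod runs on from its front at this height, straight along x, to the hook.
- hook (a point): Middle of the hook's cross arm, 146 mm ahead of rod_grip and 15 mm to +y; rod axes. The arm (8 mm round) runs along y from the rod's axis (15 mm to -y of here) to 15 mm to +y, then a barb bends back to 9 mm behind and 21 mm to +y. So the hook lies level and opens to the rod's +y side and backwards; in all 17 mm from arm front to barb end.
- mat: Black rubber mat, 280 (x) x 140 (y) x 4 mm, fixed flat on the table, to the left or the right; origin at the centre of its underside. The rod starts on it and must be laid back on it, handle well inside the edges.
- tin: Bystander: open grey tin with steel bar stubs, 130 x 90 x 55 mm high, on the other side from the mat; origin at the centre of its underside.
- offcut: Bystander: steel offcut 30 x 80 x 30 mm lying on the ledge in front of the vise jaw; origin at the centre of its underside.
- oil: Bystander: oil bottle, 64 mm across, 170 mm high; origin at the centre of its underside.
- wrench: Bystander: wrench lying flat on the table beside the saw.
Not all that is in view belongs to the job. What is meant by the hook_rod is not orange or yellow, and is the smaller of those in its own colour.

How it is judged:
By the outcome, as a careful person would: the job done as asked, in the order asked, and still so for the second after the job is handed in, with the robot touching nothing.
It also fails if it takes over 58 s, if anything falls off the work surface, if the arm or the gripper's body presses on something with over 40 N, if the wrist force passes 120 N, or if a joint passes its speed limit or range.

## Robot

A 6-joint arm with a two-finger parallel gripper is mounted at the origin on the work surface. World frame = base frame: x ahead of the robot, y to its left, z up, the work surface at z = 0. Lengths are in m, angles in degrees, forces in N, time in s.
With the tool pointing down it reaches from about 0.35 to 0.875 m from the base axis. Payload 4.2 kg.
Tool frame: the origin (TCP) lies on the centre line of the jaws, within the pads' length; the fingertips stand 19 mm ahead of it and the grasp point (between the pads) is the TCP; z points along the fingers, y is the line along which they close (so a half turn about z gives the same grasp; the last joint's range is limited). The gripper opens to 87 mm and grips with 3 to 60 N. Pads are 19 mm wide; open, the fingers measure 117 mm over their backs; the gripper's body (75 mm by 190 mm) begins 51 mm behind the grasp point.
Start: joints at [14.817, 22.042, 0.453, 0, -68.411, -14.817], TCP at [0.625, 0, 0.242] pointing down, gripper open.
Joint ranges: [-179.83, 179.83], [-69.29, 118.12], [-61.27, 80.66], [-181.25, 117.63], [-171.15, -9.14], [-177.46, 177.46]. Speed limits (degrees/s): [159.86, 159.86, 180, 180, 180, 180].

## Interface

Orientations are given as a 3x3 rotation matrix whose columns are the frame's x, y, z axes.
In Python, from station import sense, capture, finish_job, search_frame, masks_of gives the robot as it stands.
- The arm moves only by the tool drive_tool, never from a script. Its argument "rows" is a list of rows, each a list of 7 numbers: the opening in per cent of the stroke, from 0 (shut) to 100 (fully open), then the shift along the world's x, y, z in mm, then the turn, a rotation vector about the world's x, y, z in rad. In form: [[fingers, dx, dy, dz, wx, wy, wz], ...]. A call has 1 to 5 rows; each row shifts and turns the commanded pose from where the row before left it; what a row does not reach is not made up. A row lasts 1/12 s, in which the tool goes at most 41.7 mm and 7.16 degrees, less where a joint would pass 70% of its speed; a pose out of reach is approached as far as the arm can. A call is refused whole if a number of a shift passes 41.7 or a number of a turn 0.125, either way. A call with a gripper value outside its range is refused whole. The fingers move at their own pace and stop on an object; the grip force is fixed at half the most. Time passes only in rows, so rows that do not move let the fingers close. It gives the time, the measured TCP pose, the force, the opening and the grip force at its end, in the units of the state.
- sense(): the state, without advancing time (a new reading comes with each control period).
- capture(name): name is "scene" or "side" or "wrist"; returns a dict with "frame" (480x640x3 uint8, red, green, blue), "z_map" (480x640 float32, m along the optical axis (not along the pixel's ray), 0 where there is no reading), "fx", "fy", "cx", "cy" (pixels), "R" (3x3) and "t" (3): a world point X has camera coordinates R X + t; the wrist camera has in their place "T_tool_cam" (4x4, takes a point from camera to tool coordinates, whose origin is the TCP and whose axes are the flange's). Camera axes: x right, y down, z forward; pixel columns grow to the right and rows downward; lengths in m; the calibration is good to about 2 mm. A picture is of the moment at which its call begins: read the wrist's pose just before it.
- finish_job(): hands the job in; it is judged then, once.
Trained networks look in a picture, given as the dict that the camera call returned (one of the last four; its "shot" number tells which), for a name from the list of things; names that differ only in an ending like _2 or _b are one class to them, and where a whole thing is asked for, a point or a joint stands for the part that bears it (a point fixed in the world has none). Each returns a list of dicts, best first, with "p" (0 to 1); they miss things now and then, are a little off and sometimes report something else, mostly with a low value. They report only what shows in the picture. A call takes as long as a camera call. They do not tell look-alikes from the thing itself.
- search_frame(label, picture): "xy" ([column, row] in pixels, amid what is visible of it).
- masks_of(label, picture): "region" (480x640 bool, what is visible of it) and "xy" ([column, row] in pixels, amid what is visible of it).
The state is a dict: "time_s": time; "joints": joint angles; "joint_velocities": joint speeds; "effort": joint torques, N m; "tcp_pos": TCP position; "ee_rot": TCP orientation; "wrist_force": force on the tool from outside, world axes, zero at the start; "moment": the same for the moment, N m; "gripper_width": opening from 0.0 (shut) to 1.0 (fully open); "gripper_force": force on a finger pad.
Only numpy, scipy, OpenCV 4.12 (cv2) and the standard library are available. Lean on these libraries where they do the work, as an engineer would, in place of code of your own. Each camera call takes 0.05 s, during which the arm holds its last target. There are 200 camera calls.

## Working session

There is one attempt and no reset: what is moved stays moved. The work goes in short steps, Python scripts to look and compute and a tool call to move; the robot and the scene stay as the last step left them, time stands still between calls to the robot, and variables do not carry over. Pictures are saved under pics/ and viewed, at most 10 in all, crops included, and the job is handed in when it is done.

Besides the shell and the picture viewer there is one more tool, called after ">>>" as name(argument=value, ...) on one line, values as JSON. drive_tool: Moves the arm, as the interface text tells. Its arguments: {"type":"object","properties":{"rows":{"type":"array"}},"required":["rows"]}

```bash
mkdir -p pics; ls; cat > h.py <<'E'
import numpy as np, cv2
from station import *
def pts(c):
    z=c["z_map"]; v,u=np.mgrid[:480,:640]
    P=np.stack([(u-c["cx"])/c["fx"]*z,(v-c["cy"])/c["fy"]*z,z],-1)
    if "R" in c: W=(P-np.array(c["t"]))@np.array(c["R"])
    else:
        T=np.array(c["T_tool_cam"]); s=sense(); W=(P@T[:3,:3].T+T[:3,3])@np.array(s["ee_rot"]).T+np.array(s["tcp_pos"])
    W[z<=0]=np.nan
    return W
def save(n,im): cv2.imwrite("pics/"+n+".png",im[...,::-1])
E
python3 - <<'E'
from h import *
a=capture("scene"); b=capture("side")
save("scene",a["frame"]); save("side",b["frame"])
for c in (a,b):
    W=pts(c)
    for l in ["saw","tray","hook_rod","mat","tin","offcut","oil","wrench"]:
        for d in masks_of(l,c)[:3]:
            m=d["region"]; print(l,round(d["p"],2),np.round(d["xy"]),m.sum(),np.round(np.nanmedian(W[m],0),3),np.round(np.nanpercentile(W[m],[2,98],axis=0),3).tolist())
E
```

```text
pics
saw 0.93 [420. 342.] 15883 [ 0.859 -0.012  0.1  ] [[0.676, -0.177, 0.019], [0.989, 0.169, 0.185]]
hook_rod 0.97 [177. 264.] 693 [ 0.349 -0.506  0.028] [[0.317, -0.642, -0.004], [0.41, -0.44, 0.043]]
hook_rod 0.86 [195. 365.] 510 [ 0.668 -0.54   0.037] [[0.551, -0.66, 0.013], [0.713, -0.499, 0.043]]
hook_rod 0.64 [257. 271.] 444 [ 0.468 -0.298  0.04 ] [[0.383, -0.315, 0.012], [0.596, -0.279, 0.048]]
mat 0.94 [264. 294.] 3842 [ 0.518 -0.314  0.002] [[0.367, -0.374, -0.004], [0.637, -0.238, 0.01]]
tin 0.94 [448. 203.] 1424 [0.461 0.339 0.027] [[0.394, 0.287, 0.002], [0.529, 0.389, 0.056]]
offcut 0.79 [406. 304.] 458 [0.744 0.018 0.127] [[0.72, -0.02, 0.102], [0.761, 0.058, 0.134]]
wrench 0.67 [252. 363.] 473 [ 0.709 -0.401  0.006] [[0.618, -0.424, -0.002], [0.788, -0.383, 0.012]]
wrench 0.32 [451. 202.] 1452 [0.462 0.34  0.027] [[0.394, 0.287, 0.001], [0.529, 0.389, 0.056]]
saw 0.84 [192. 271.] 12210 [0.812 0.101 0.1  ] [[0.668, -0.137, 0.008], [0.967, 0.182, 0.185]]
saw 0.56 [255. 199.] 16 [ 0.771 -0.39   0.006] [[0.761, -0.394, 0.001], [0.782, -0.386, 0.011]]
hook_rod 0.72 [423. 217.] 513 [ 0.189 -0.327  0.051] [[0.169, -0.438, 0.009], [0.207, -0.17, 0.058]]
hook_rod 0.62 [348. 218.] 502 [ 0.439 -0.282  0.032] [[0.378, -0.362, 0.003], [0.502, -0.27, 0.047]]
hook_rod 0.55 [300. 172.] 193 [ 0.633 -0.551  0.037] [[0.547, -0.64, 0.004], [0.688, -0.503, 0.045]]
mat 0.86 [322. 222.] 1591 [ 0.529 -0.28   0.004] [[0.364, -0.373, -0.0], [0.633, -0.233, 0.025]]
tin 0.82 [312. 388.] 3077 [0.458 0.342 0.028] [[0.393, 0.293, 0.002], [0.523, 0.394, 0.056]]
tin 0.6 [344. 217.] 636 [ 0.444 -0.284  0.028] [[0.375, -0.355, 0.002], [0.593, -0.27, 0.047]]
offcut 0.96 [225. 252.] 407 [0.734 0.036 0.127] [[0.716, -0.01, 0.103], [0.758, 0.065, 0.133]]
oil 0.79 [193. 361.] 1630 [0.708 0.368 0.099] [[0.688, 0.336, 0.006], [0.743, 0.382, 0.171]]
```

View pics/scene.png

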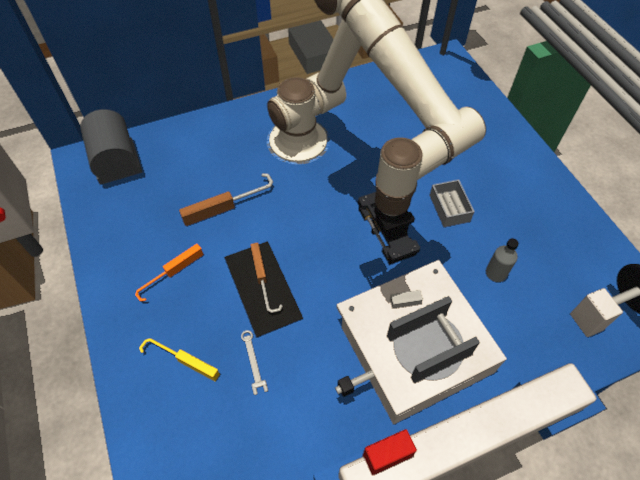

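View pics/side.png

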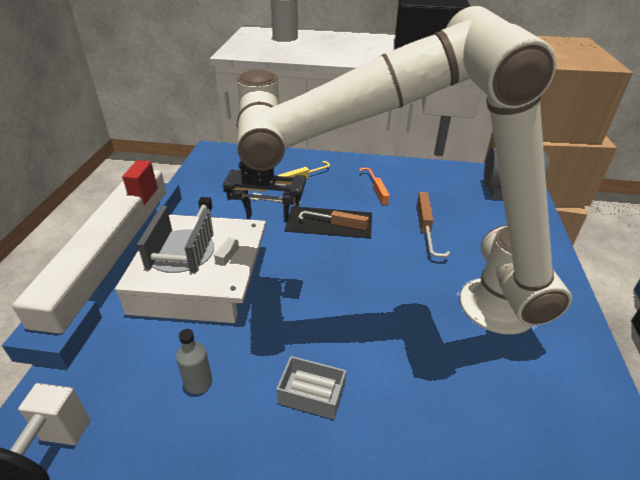

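Candidates for the rod in the scene picture: large brown (225,205), orange (170,272), yellow (185,360), small brown on the mat (262,275). I choose the last one: it isn't orange or yellow, and it's the smaller of the two brown rods.

```bash
cat > m.py <<'E'
from h import *
def rect(P,name):
    r=cv2.minAreaRect((P[:,:2]*1000).astype(np.float32)); print(name,np.round(r[0],1),np.round(r[1],1),round(r[2],2))
E
python3 - <<'E'
from m import *
a=capture("scene"); b=capture("side")
save("crop",cv2.resize(a["frame"][225:340,210:320],None,fx=5,fy=5,interpolation=cv2.INTER_CUBIC))
for c in (a,b):
    W=pts(c); x,y,z=W[...,0],W[...,1],W[...,2]
    m=masks_of("saw",c)[0]["region"]
    top=m&(abs(z-.1)<.004)
    rect(W[top],"sawtop")
    # front edge: min x per y bin
    P=W[top]; E=[]
    for yy in np.arange(-.15,.15,.01):
        q=P[(abs(P[:,1]-yy)<.005)]
        if len(q)>5: E.append((yy,q[:,0].min()))
    E=np.array(E); print("edge",np.polyfit(E[:,0],E[:,1],1), np.round(E[:,1],3))
    h=(x>.35)&(x<.66)&(y>-.40)&(y<-.22)
    H=h&(z>.036)&(z<.055); rect(W[H],"handle top")
    S=h&(z>.012)&(z<.036)
    f=c["frame"].astype(int); dark=h&(f.sum(-1)<130)&(z<.012); rect(W[dark],"mat")
    br=h&(z>.036); P=W[br][:,:2]; u,s,vt=np.linalg.svd(P-P.mean(0)); print(P.mean(0),np.degrees(np.arctan2(vt[0,1],vt[0,0])),np.nanmedian(W[br][:,2]))
    st=h&(z>.014)&(f[...,0]-f[...,2]<30)&(f.sum(-1)>250); rect(W[st],"steel"); print(np.nanmedian(W[st],0))
s=sense(); print(s["time_s"],s["gripper_width"],s["wrist_force"],s["ee_rot"])
E
```

```text
sawtop [828.7 -32.7] [320.1 418.6] 2.96
edge [-0.05063349  0.66870746] [0.677 0.675 0.675 0.674 0.674 0.674 0.672 0.673 0.672 0.672 0.672 0.67
 0.67  0.67  0.669 0.669 0.671 0.669 0.667 0.666 0.666 0.666 0.664 0.665
 0.665 0.664 0.661 0.662 0.663 0.66 ]
handle top [ 434.5 -293.3] [ 24.  123.9] 81.42
mat [ 500.2 -303.7] [282.2 137.7] 1.24
[ 0.43659548 -0.2937801 ] -8.579732744479218 0.04250812701777272
steel [ 486.7 -301.6] [229.5  40.5] 2.06
[ 0.56340206 -0.30677693  0.02600731]
sawtop [826.3 -18.5] [321.4 401.2] 2.87
edge [-0.06287629  0.66632831] [0.691 0.673 0.672 0.672 0.673 0.671 0.671 0.67  0.67  0.668 0.668 0.668
 0.667 0.667 0.666 0.665 0.665 0.665 0.664 0.663 0.663 0.664 0.662 0.662
 0.66  0.661 0.659 0.659 0.66  0.659]
handle top [ 432.1 -289.3] [ 32.4 120.2] 79.66
mat [ 500.1 -298. ] [135.3 277.1] 89.79
[ 0.43203378 -0.28643466] 171.0563948888234 0.04301508670935274
steel [ 546.6 -299.8] [108.   38.2] 8.44
[ 0.55566592 -0.30381385  0.02668953]
1.1 0.9973647393283301 [-0.21725196 -0.32319052  0.05179948] [[ 1.10609642e-05 -1.00000000e+00 -2.28473915e-05]
 [-1.00000000e+00 -1.10614957e-05  2.32657133e-05]
 [-2.32659660e-05  2.28471342e-05 -9.99999999e-01]]
```

View pics/crop.png

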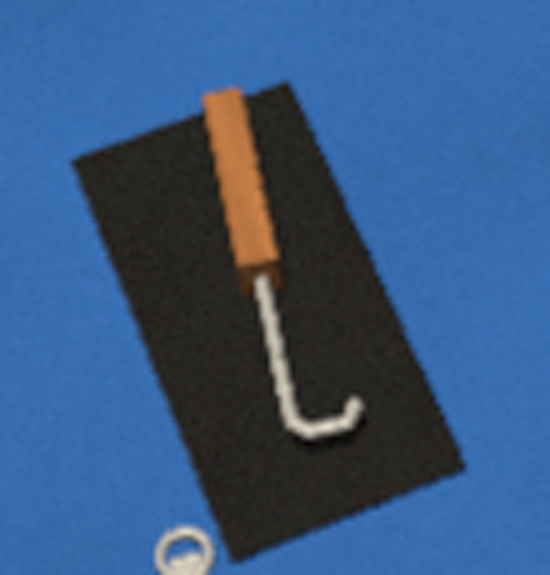

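The crop shows the small brown handle on the black mat, from about (225,95) to (260,280). Its J hook is at (330,420) and opens towards +y, matching the description, so I go above it.

>>> drive_tool(rows=[[100, -15, -25, 0, 0, 0, 0.118], [100, -15, -25, 0, 0, 0, 0.118], [100, -15, -25, 0, 0, 0, 0.118], [100, -15, -25, 0, 0, 0, 0.118], [100, -15, -25, 0, 0, 0, 0.118]])

```text
time_s: 1.52
tcp_pos: [0.5492, -0.1259, 0.2416]
ee_rot: [[0.562, -0.827, 0.0], [-0.827, -0.562, -0.0], [0.0, -0.0, -1.0]]
wrist_force: [0.3, -0.3, -0.3]
gripper_width: 0.997
gripper_force: 0.0
```

>>> drive_tool(rows=[[100, -15, -25, 0, 0, 0, 0.118], [100, -15, -25, 0, 0, 0, 0.118], [100, -15, -25, 0, 0, 0, 0.118], [100, -15, -25, 0, 0, 0, 0.118], [100, -15, -25, 0, 0, 0, 0.118]])

```text
time_s: 1.93
tcp_pos: [0.4741, -0.251, 0.2418]
ee_rot: [[0.927, -0.375, 0.001], [-0.375, -0.927, -0.0], [0.001, -0.0, -1.0]]
wrist_force: [0.5, -0.5, -0.5]
gripper_width: 0.998
gripper_force: 0.0
```

>>> drive_tool(rows=[[100, -13, -22, 0, 0, 0, 0.118], [100, -12, -23, 0, 0, 0, 0.119], [100, 0, 0, 0, 0, 0, 0]])

```text
time_s: 2.18
tcp_pos: [0.4481, -0.2976, 0.2417]
ee_rot: [[0.988, -0.153, -0.001], [-0.153, -0.988, -0.0], [-0.0, 0.001, -1.0]]
wrist_force: [0.6, 0.3, -0.0]
gripper_width: 0.996
gripper_force: 0.0
```

```bash
python3 - <<'E'
from m import *
s=sense(); print(s["tcp_pos"],np.degrees(np.arctan2(*np.array(s["ee_rot"])[[1,0],0])),s["joints"],s["time_s"])
c=capture("wrist"); save("w1",c["frame"]); print(np.round(c["T_tool_cam"],3))
W=pts(c); z=W[...,2];x=W[...,0];y=W[...,1]
h=(x>.35)&(x<.66)&(y>-.40)&(y<-.22)
rect(W[h&(z>.036)&(z<.05)],"handle"); print(np.nanmedian(z[h&(z>.036)&(z<.05)]))
st=h&(z>.018)&(z<.034)&(x>.5); rect(W[st],"steel")
E
```

```text
[ 0.448069   -0.29760402  0.24168051] -8.813104366535548 [-1.62905805e+01  1.35647436e+01 -1.18004780e+01  3.71235137e-02
 -6.46576214e+01  9.74615867e+01] 2.1833
[[ 0.001 -0.971 -0.241  0.066]
 [ 1.     0.001  0.001 -0.   ]
 [-0.    -0.241  0.971 -0.143]
 [ 0.     0.     0.     1.   ]]
handle [ 433.9 -290. ] [ 23.4 117.3] 81.31
0.04358691261843664
steel [ 552.6 -304.4] [100.5  40.8] 14.7
```

>>> drive_tool(rows=[[100, 1, 4, -41, 0, 0, 0], [100, 0, 0, -41, 0, 0, 0], [100, 0, 0, -41, 0, 0, 0], [100, 0, 0, -41, 0, 0, 0], [100, 0, 0, -30, 0, 0, 0]])

```text
time_s: 2.65
tcp_pos: [0.4501, -0.2897, 0.0447]
ee_rot: [[0.988, -0.154, -0.003], [-0.154, -0.988, 0.001], [-0.003, -0.001, -1.0]]
wrist_force: [0.6, 0.7, -0.7]
gripper_width: 1.0
gripper_force: 0.0
```

>>> drive_tool(rows=[[100, 0, 0, -15, 0, 0, 0], [100, 0, 0, -5, 0, 0, 0], [0, 0, 0, 0, 0, 0, 0], [0, 0, 0, 0, 0, 0, 0], [0, 0, 0, 0, 0, 0, 0]])

```text
time_s: 3.07
tcp_pos: [0.4525, -0.2911, 0.0292]
ee_rot: [[0.988, -0.153, 0.003], [-0.153, -0.988, -0.001], [0.004, 0.001, -1.0]]
wrist_force: [-1.0, 0.5, -0.4]
gripper_width: 0.847
gripper_force: 0.0
```

>>> drive_tool(rows=[[0, 0, 0, 0, 0, 0, 0], [0, 0, 0, 0, 0, 0, 0], [0, 0, 0, 0, 0, 0, 0], [0, 0, 0, 0, 0, 0, 0], [0, 0, 0, 0, 0, 0, 0]])

```text
time_s: 3.48
tcp_pos: [0.451, -0.2911, 0.0279]
ee_rot: [[0.988, -0.153, 0.001], [-0.153, -0.988, -0.0], [0.001, 0.0, -1.0]]
wrist_force: [-0.5, -0.0, -0.7]
gripper_width: 0.478
gripper_force: 0.0
```

>>> drive_tool(rows=[[0, 0, -2, 0, 0, 0, 0], [0, 0, 0, 0, 0, 0, 0], [0, 0, 0, 0, 0, 0, 0], [0, 0, 0, 0, 0, 0, 0], [0, 0, 0, 0, 0, 0, 0]])

```text
time_s: 3.9
tcp_pos: [0.451, -0.2931, 0.0275]
ee_rot: [[0.988, -0.153, 0.0], [-0.153, -0.988, -0.0], [0.0, 0.0, -1.0]]
wrist_force: [-0.3, -1.3, -0.8]
gripper_width: 0.272
gripper_force: 30.0
```

>>> drive_tool(rows=[[0, 0, 0, 0, 0, 0, 0], [0, 0, 0, 0, 0, 0, 0], [0, 0, 0, 0, 0, 0, 0]])

```text
time_s: 4.15
tcp_pos: [0.451, -0.293, 0.0275]
ee_rot: [[0.988, -0.153, 0.0], [-0.153, -0.988, -0.0], [0.0, 0.0, -1.0]]
wrist_force: [0.4, -0.6, -0.8]
gripper_width: 0.272
gripper_force: 30.0
```

>>> drive_tool(rows=[[0, 0, 0, 10, 0, 0, 0], [0, 0, 0, 30, 0, 0, 0], [0, 0, 0, 40, 0, 0, 0], [0, 0, 10, 30, 0, 0, 0.05], [0, 0, 35, 0, 0, 0, 0.05]])

```text
time_s: 4.57
tcp_pos: [0.4557, -0.2512, 0.1446]
ee_rot: [[0.998, -0.054, 0.014], [-0.054, -0.999, -0.006], [0.014, 0.005, -1.0]]
wrist_force: [2.6, 1.2, -2.4]
gripper_width: 0.276
gripper_force: 30.0
```

>>> drive_tool(rows=[[0, 0, 35, 0, 0, 0, 0.05], [0, 0, 35, 0, 0, 0, 0.055], [0, 0, 25, 0, 0, 0, 0], [0, 0, 0, 0, 0, 0, 0], [0, 0, 0, 0, 0, 0, 0]])

```text
time_s: 4.98
tcp_pos: [0.4507, -0.1516, 0.138]
ee_rot: [[0.999, 0.054, 0.0], [0.054, -0.999, 0.0], [0.0, -0.0, -1.0]]
wrist_force: [0.1, -0.5, -2.3]
gripper_width: 0.275
gripper_force: 30.0
```

```bash
python3 - <<'E'
from m import *
s=sense(); R=np.array(s["ee_rot"]);p=np.array(s["tcp_pos"]); print(p,np.degrees(np.arctan2(R[1,0],R[0,0])),s["wrist_force"],s["moment"],s["time_s"])
c=capture("wrist"); save("w2",c["frame"])
W=pts(c); 
P=W.reshape(-1,3); P=P[~np.isnan(P[:,0])]
L=(P-p)@R  # tool coords
q=L[(L[:,0]>.055)&(L[:,0]<.17)&(abs(L[:,1])<.06)&(abs(L[:,2])<.03)]
print(len(q),np.round(np.percentile(q,[1,50,99],axis=0),4))
for a in np.arange(.055,.17,.01):
    k=q[abs(q[:,0]-a)<.005]
    if len(k): print(round(a,3),len(k),np.round(k[:,1].min(),4),np.round(np.median(k[:,1]),4),np.round(k[:,1].max(),4),"ztop",np.round(np.percentile(k[:,2],10),4))
print("front max",np.percentile(q[:,0],99.5))
t=P[abs(P[:,2]-.1)<.005]; 
for cc in ("scene","side"):
    C=capture(cc);W2=pts(C);m=masks_of("saw",C)[0]["region"]; Q=W2[m]; Q=Q[abs(Q[:,2]-.1)<.004]
    th=np.radians(3);ax=np.array([np.cos(th),np.sin(th)]);ay=np.array([-ax[1],ax[0]])
    u=Q[:,:2]@ax;v=Q[:,:2]@ay; b=(u>.70)&(u<.80)
    print(cc,"u front",[round(np.percentile(u[abs(v-w)<.02],1),4) for w in (-.1,-.05,0,.05,.1)],"v",np.percentile(v[b],[.5,99.5]))
u=t[:,:2]@ax;v=t[:,:2]@ay
print("wrist",len(t), [round(np.percentile(u[abs(v-w)<.01],1),4) if (abs(v-w)<.01).sum()>20 else None for w in (-.15,-.1,-.05,0,.05,.1)],np.percentile(v[u<.8],[.5,99.5]))
E
```

```text
[ 0.45065126 -0.15164786  0.1380473 ] 3.084436998353855 [ 0.09817549 -0.52878522 -2.31959181] [-0.10117996  0.00886778  0.02885901] 4.9833
3960 [[ 0.0556 -0.0031 -0.0014]
 [ 0.0845  0.0008  0.0005]
 [ 0.1101  0.0047  0.0037]]
0.055 310 -0.0028 0.0012 0.0049 ztop -0.0005
0.065 666 -0.0032 0.0008 0.0048 ztop -0.0007
0.075 687 -0.0031 0.0008 0.0048 ztop -0.0006
0.085 711 -0.003 0.0008 0.0047 ztop -0.0006
0.095 748 -0.0029 0.0008 0.0046 ztop -0.0006
0.105 788 -0.0032 0.0008 0.0046 ztop -0.0006
0.115 50 -0.0031 0.0004 0.0045 ztop -0.0005
front max 0.11031975157809155
scene u front [np.float64(0.6698), np.float64(0.6689), np.float64(0.6694), np.float64(0.6691), np.float64(0.6704)] v [-0.18590646  0.13040212]
side u front [np.float64(0.6655), np.float64(0.665), np.float64(0.665), np.float64(0.6667), np.float64(0.6669)] v [-0.18212329  0.13587779]Traceback (most recent call last):
  File "<stdin>", line 20, in <module>
    return _quantile_unchecked(
        a, q, axis, out, overwrite_input, method, keepdims, weights)
    return _ureduce(a,
                    func=_quantile_ureduce_func,
    ...<5 lines>...
                    overwrite_input=overwrite_input,
                    method=method)
    r = func(a, **kwargs)
    result = _quantile(arr,
                       quantiles=q,
    ...<2 lines>...
                       out=out,
                       weights=wgt)
    slices_having_nans = np.isnan(arr[-1, ...])
                                  ~~~^^^^^^^^^
IndexError: index -1 is out of bounds for axis 0 with size 0
```

View pics/w2.png

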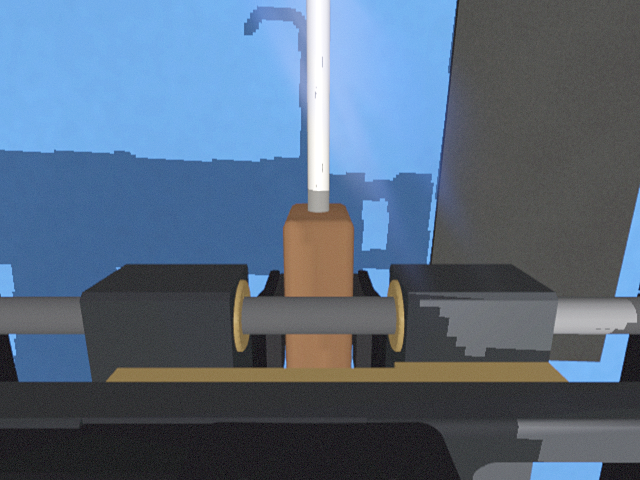

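The wrist view shows the handle held square: rod at columns 305–330, level, hook beyond the top of the image. Saw yaw is about 3°, lip at about (0.667, 0.009). I lower the rod to slot height at the -y side.

>>> drive_tool(rows=[[0, 0, 25, -30, 0, 0, 0], [0, -3, 26, -35, 0, 0, 0], [0, 0, 0, -25, 0, 0, 0], [0, 0, 0, -4, 0, 0, 0], [0, 0, 0, 0, 0, 0, 0]])

```text
time_s: 5.65
tcp_pos: [0.4473, -0.1038, 0.0439]
ee_rot: [[0.999, 0.051, -0.004], [0.051, -0.999, -0.001], [-0.004, 0.001, -1.0]]
wrist_force: [-0.5, -0.2, -1.8]
gripper_width: 0.279
gripper_force: 30.0
```

```bash
cat >> m.py <<'E'
th=np.radians(3);ax=np.array([np.cos(th),np.sin(th)]);ay=np.array([-ax[1],ax[0]])
def st():
    s=sense(); R=np.array(s["ee_rot"]);p=np.array(s["tcp_pos"]);f=np.array(s["wrist_force"])
    print("u,v,z",np.round([p[:2]@ax,p[:2]@ay,p[2]],4),"yaw",round(np.degrees(np.arctan2(R[1,0],R[0,0])),2),"F",np.round([f[:2]@ax,f[:2]@ay,f[2]],2),"t",s["time_s"])
    return p,R
E
python3 - <<'E'
from m import *
p,R=st()
for n in ("scene","side"):
    C=capture(n); L=(pts(C).reshape(-1,3)-p)@R
    save("b_"+n,C["frame"])
    q=L[(L[:,0]>.05)&(L[:,0]<.2)&(abs(L[:,1])<.06)&(L[:,2]<.012)&(L[:,2]>-.02)]
    if len(q): print(n,len(q),np.round(np.percentile(q,[0,2,50,98,100],axis=0),4).tolist()); print("rod y",np.median(q[q[:,0]<.12],0))
E
```

```text
u,v,z [ 0.4412 -0.1271  0.0439] yaw 2.9 F [-0.51 -0.21 -1.79] t 5.65
scene 119 [[0.0506, -0.0363, -0.0057], [0.0535, -0.0343, -0.0041], [0.1205, 0.0004, 0.0022], [0.1467, 0.006, 0.0081], [0.1478, 0.0068, 0.0082]]
rod y [0.08510643 0.0022659  0.00270797]
side 114 [[0.0501, -0.0415, -0.0052], [0.0513, -0.0396, -0.0049], [0.1091, -0.0036, -0.0008], [0.1464, 0.0029, 0.0051], [0.147, 0.0048, 0.006]]
rod y [ 0.08531912 -0.00258063 -0.00079322]
```

>>> drive_tool(rows=[[0, 20, 1, 0, 0, 0, 0], [0, 30, 2, 0, 0, 0, 0], [0, 30, 1, 0, 0, 0, 0], [0, 25, 1, 0, 0, 0, 0], [0, 12, 1, 0, 0, 0, 0]])

```text
time_s: 6.17
tcp_pos: [0.5705, -0.0979, 0.0479]
ee_rot: [[0.999, 0.051, 0.008], [0.051, -0.999, -0.0], [0.008, 0.001, -1.0]]
wrist_force: [0.8, -0.5, -2.1]
gripper_width: 0.271
gripper_force: 30.0
```

>>> drive_tool(rows=[[0, 0, 0, 0, 0, 0, 0], [0, 0, 0, 0, 0, 0, 0], [0, 0, 0, 0, 0, 0, 0]])

```text
time_s: 6.42
tcp_pos: [0.5645, -0.0977, 0.0461]
ee_rot: [[0.999, 0.05, 0.0], [0.05, -0.999, 0.0], [0.0, -0.0, -1.0]]
wrist_force: [-1.0, 0.6, -2.5]
gripper_width: 0.273
gripper_force: 30.0
```

>>> drive_tool(rows=[[0, 4, 0, -2, 0, 0, 0], [0, 4, 0, 0, 0, 0, 0], [0, 4, 1, 0, 0, 0, 0], [0, 3, 0, 0, 0, 0, 0], [0, 2, 0, 0, 0, 0, 0]])

```text
time_s: 6.83
tcp_pos: [0.5827, -0.0961, 0.0433]
ee_rot: [[0.999, 0.051, 0.0], [0.051, -0.999, -0.0], [0.0, 0.0, -1.0]]
wrist_force: [1.1, 0.6, -2.6]
gripper_width: 0.274
gripper_force: 30.0
```

>>> drive_tool(rows=[[0, 2, 0, 0, 0, 0, 0], [0, 1, 0, 0, 0, 0, 0], [0, 1, 0, 0, 0, 0, 0], [0, 0, 0, 0, 0, 0, 0]])

```text
time_s: 7.17
tcp_pos: [0.5862, -0.0962, 0.0431]
ee_rot: [[0.999, 0.051, -0.0], [0.051, -0.999, -0.0], [-0.0, 0.0, -1.0]]
wrist_force: [0.1, 0.9, -2.0]
gripper_width: 0.272
gripper_force: 30.0
```

>>> drive_tool(rows=[[0, 1, 0, 0, 0, 0, 0], [0, 1, 0, 0, 0, 0, 0], [0, 1, 0, 0, 0, 0, 0], [0, 0, 0, 0, 0, 0, 0]])

```text
time_s: 7.5
tcp_pos: [0.5894, -0.0962, 0.0432]
ee_rot: [[0.999, 0.051, 0.0], [0.051, -0.999, -0.0], [0.0, 0.0, -1.0]]
wrist_force: [0.2, -0.5, -3.3]
gripper_width: 0.274
gripper_force: 30.0
```

>>> drive_tool(rows=[[0, 1, 0, 0, 0, 0, 0], [0, 1, 0, 0, 0, 0, 0], [0, 0, 0, 0, 0, 0, 0], [0, 0, 0, 0, 0, 0, 0]])

```text
time_s: 7.83
tcp_pos: [0.5898, -0.0963, 0.0428]
ee_rot: [[0.999, 0.051, -0.003], [0.051, -0.999, -0.0], [-0.003, -0.0, -1.0]]
wrist_force: [-3.8, -0.8, -1.4]
gripper_width: 0.272
gripper_force: 30.0
```

Contact with the tray face at about 65 mm behind the lip. I back off to mid gap.

>>> drive_tool(rows=[[0, -4, 0, 0, 0, 0, 0], [0, -5, 0, 0, 0, 0, 0], [0, 0, 0, 0, 0, 0, 0], [0, 0, 0, 0, 0, 0, 0]])

```text
time_s: 8.17
tcp_pos: [0.5824, -0.0961, 0.0435]
ee_rot: [[0.999, 0.051, 0.001], [0.051, -0.999, 0.0], [0.001, 0.0, -1.0]]
wrist_force: [-0.6, 0.3, -2.8]
gripper_width: 0.276
gripper_force: 30.0
```

>>> drive_tool(rows=[[0, 0, 4, 0, 0, 0, 0], [0, 0, 5, 0, 0, 0, 0], [0, 0, 5, 0, 0, 0, 0], [0, -1, 5, 0, 0, 0, 0], [0, 0, 2, 0, 0, 0, 0]])

```text
time_s: 8.58
tcp_pos: [0.5811, -0.0742, 0.0432]
ee_rot: [[0.999, 0.052, -0.0], [0.052, -0.999, 0.0], [-0.0, -0.0, -1.0]]
wrist_force: [0.1, -0.4, -2.3]
gripper_width: 0.272
gripper_force: 30.0
```

>>> drive_tool(rows=[[0, 0, 5, 0, 0, 0, 0], [0, 0, 5, 0, 0, 0, 0], [0, -1, 5, 0, 0, 0, 0], [0, 0, 4, 0, 0, 0, 0], [0, 0, 2, 0, 0, 0, 0]])

```text
time_s: 9.0
tcp_pos: [0.5801, -0.0535, 0.0432]
ee_rot: [[0.999, 0.052, 0.0], [0.052, -0.999, -0.0], [0.0, 0.0, -1.0]]
wrist_force: [-0.5, -0.1, -2.1]
gripper_width: 0.274
gripper_force: 30.0
```

>>> drive_tool(rows=[[0, 0, 2, 0, 0, 0, 0], [0, 0, 1, 0, 0, 0, 0], [0, 0, 1, 0, 0, 0, 0], [0, 0, 0, 0, 0, 0, 0]])

```text
time_s: 9.33
tcp_pos: [0.5801, -0.0502, 0.0432]
ee_rot: [[0.999, 0.051, -0.0], [0.051, -0.999, -0.0], [-0.0, 0.0, -1.0]]
wrist_force: [-0.8, 0.0, -1.3]
gripper_width: 0.274
gripper_force: 30.0
```

>>> drive_tool(rows=[[0, 0, 1, 0, 0, 0, 0], [0, 0, 1, 0, 0, 0, 0], [0, 0, 1, 0, 0, 0, 0], [0, 0, 1, 0, 0, 0, 0], [0, 0, 0, 0, 0, 0, 0]])

```text
time_s: 9.75
tcp_pos: [0.5802, -0.0461, 0.0432]
ee_rot: [[0.999, 0.051, 0.0], [0.051, -0.999, -0.0], [0.0, 0.0, -1.0]]
wrist_force: [0.1, -1.0, -1.7]
gripper_width: 0.275
gripper_force: 30.0
```

>>> drive_tool(rows=[[0, 0, 1, 0, 0, 0, 0], [0, 0, 1, 0, 0, 0, 0], [0, 0, 1, 0, 0, 0, 0], [0, 0, 1, 0, 0, 0, 0], [0, 0, 0, 0, 0, 0, 0]])

```text
time_s: 10.17
tcp_pos: [0.5802, -0.042, 0.0432]
ee_rot: [[0.999, 0.051, 0.0], [0.051, -0.999, 0.0], [0.0, -0.0, -1.0]]
wrist_force: [-0.1, 0.2, -1.9]
gripper_width: 0.276
gripper_force: 30.0
```

>>> drive_tool(rows=[[0, 0, 1, 0, 0, 0, 0], [0, 0, 1, 0, 0, 0, 0], [0, 0, 1, 0, 0, 0, 0], [0, 0, 1, 0, 0, 0, 0], [0, 0, 0, 0, 0, 0, 0]])

```text
time_s: 10.58
tcp_pos: [0.5801, -0.038, 0.0432]
ee_rot: [[0.999, 0.051, 0.0], [0.051, -0.999, 0.0], [0.0, -0.0, -1.0]]
wrist_force: [-0.5, 0.5, -2.0]
gripper_width: 0.274
gripper_force: 30.0
```

>>> drive_tool(rows=[[0, 0, 1.2, 0, 0, 0, 0], [0, 0, 1.2, 0, 0, 0, 0], [0, 0, 1.2, 0, 0, 0, 0], [0, 0, 1.4, 0, 0, 0, 0], [0, 0, 0, 0, 0, 0, 0]])

```text
time_s: 11.0
tcp_pos: [0.5802, -0.0329, 0.0432]
ee_rot: [[0.999, 0.051, 0.0], [0.051, -0.999, 0.0], [0.0, -0.0, -1.0]]
wrist_force: [-0.1, 0.2, -1.3]
gripper_width: 0.271
gripper_force: 30.0
```

>>> drive_tool(rows=[[0, 0, 1.2, 0, 0, 0, 0], [0, 0, 1.2, 0, 0, 0, 0], [0, 0, 1.2, 0, 0, 0, 0], [0, 0, 1.4, 0, 0, 0, 0], [0, 0, 0, 0, 0, 0, 0]])

```text
time_s: 11.42
tcp_pos: [0.5801, -0.0279, 0.0432]
ee_rot: [[0.999, 0.051, -0.0], [0.051, -0.999, 0.0], [-0.0, -0.0, -1.0]]
wrist_force: [-0.2, -0.0, -2.6]
gripper_width: 0.277
gripper_force: 30.0
```

>>> drive_tool(rows=[[0, -1, 1.2, 0, 0, 0, 0], [0, 0, 1.2, 0, 0, 0, 0], [0, 0, 1.2, 0, 0, 0, 0], [0, 0, 1.4, 0, 0, 0, 0], [0, 0, 0, 0, 0, 0, 0]])

```text
time_s: 11.83
tcp_pos: [0.5792, -0.0229, 0.0432]
ee_rot: [[0.999, 0.051, 0.0], [0.051, -0.999, 0.0], [0.0, -0.0, -1.0]]
wrist_force: [-1.2, 0.6, -1.0]
gripper_width: 0.272
gripper_force: 30.0
```

>>> drive_tool(rows=[[0, 0, 1.2, 0, 0, 0, 0], [0, 0, 1.2, 0, 0, 0, 0], [0, 0, 1.2, 0, 0, 0, 0], [0, 0, 1.4, 0, 0, 0, 0], [0, 0, 0, 0, 0, 0, 0]])

```text
time_s: 12.25
tcp_pos: [0.5792, -0.018, 0.0432]
ee_rot: [[0.999, 0.051, 0.0], [0.051, -0.999, 0.0], [0.0, 0.0, -1.0]]
wrist_force: [-0.0, 0.4, -1.8]
gripper_width: 0.274
gripper_force: 30.0
```

>>> drive_tool(rows=[[0, -0.5, 1.2, 0, 0, 0, 0], [0, 0, 1.2, 0, 0, 0, 0], [0, 0, 1.2, 0, 0, 0, 0], [0, 0, 1.4, 0, 0, 0, 0], [0, 0, 0, 0, 0, 0, 0]])

```text
time_s: 12.67
tcp_pos: [0.5786, -0.0129, 0.0432]
ee_rot: [[0.999, 0.051, 0.0], [0.051, -0.999, 0.0], [0.0, -0.0, -1.0]]
wrist_force: [-0.1, 0.6, -0.9]
gripper_width: 0.273
gripper_force: 30.0
```

>>> drive_tool(rows=[[0, -0.2, 1.2, 0, 0, 0, 0], [0, 0, 1.2, 0, 0, 0, 0], [0, 0, 1.2, 0, 0, 0, 0], [0, 0, 1.4, 0, 0, 0, 0], [0, 0, 0, 0, 0, 0, 0]])

```text
time_s: 13.08
tcp_pos: [0.5785, -0.0079, 0.0432]
ee_rot: [[0.999, 0.051, 0.0], [0.051, -0.999, 0.0], [0.0, -0.0, -1.0]]
wrist_force: [0.2, -0.2, -1.6]
gripper_width: 0.275
gripper_force: 30.0
```

>>> drive_tool(rows=[[0, -0.2, 1.2, 0, 0, 0, 0], [0, 0, 1.2, 0, 0, 0, 0], [0, 0, 1.2, 0, 0, 0, 0], [0, 0, 1.4, 0, 0, 0, 0], [0, 0, 0, 0, 0, 0, 0]])

```text
time_s: 13.5
tcp_pos: [0.5783, -0.0029, 0.0432]
ee_rot: [[0.999, 0.051, 0.0], [0.051, -0.999, 0.0], [0.0, -0.0, -1.0]]
wrist_force: [-0.1, -0.7, -2.2]
gripper_width: 0.273
gripper_force: 30.0
```

>>> drive_tool(rows=[[0, -0.2, 1.2, 0, 0, 0, 0], [0, 0, 1.2, 0, 0, 0, 0], [0, 0, 1.2, 0, 0, 0, 0], [0, 0, 1.4, 0, 0, 0, 0], [0, 0, 0, 0, 0, 0, 0]])

```text
time_s: 13.92
tcp_pos: [0.5781, 0.0021, 0.0432]
ee_rot: [[0.999, 0.052, 0.0], [0.052, -0.999, 0.0], [0.0, -0.0, -1.0]]
wrist_force: [-0.7, -0.1, -2.9]
gripper_width: 0.272
gripper_force: 30.0
```

>>> drive_tool(rows=[[0, -0.3, 1.2, 0, 0, 0, 0], [0, 0, 1.2, 0, 0, 0, 0], [0, 0, 1.2, 0, 0, 0, 0], [0, 0, 1.4, 0, 0, 0, 0], [0, 0, 0, 0, 0, 0, 0]])

```text
time_s: 14.33
tcp_pos: [0.5778, 0.0071, 0.0432]
ee_rot: [[0.999, 0.051, 0.0], [0.051, -0.999, 0.0], [0.0, -0.0, -1.0]]
wrist_force: [0.2, 0.8, -2.5]
gripper_width: 0.274
gripper_force: 30.0
```

>>> drive_tool(rows=[[0, -0.3, 1.2, 0, 0, 0, 0], [0, 0, 1.2, 0, 0, 0, 0], [0, 0, 1.2, 0, 0, 0, 0], [0, 0, 1.4, 0, 0, 0, 0], [0, 0, 0, 0, 0, 0, 0]])

```text
time_s: 14.75
tcp_pos: [0.5775, 0.0121, 0.0432]
ee_rot: [[0.999, 0.051, 0.0], [0.051, -0.999, 0.0], [0.0, -0.0, -1.0]]
wrist_force: [-0.2, -0.2, -2.0]
gripper_width: 0.276
gripper_force: 30.0
```

>>> drive_tool(rows=[[0, -0.3, 1.2, 0, 0, 0, 0], [0, 0, 1.2, 0, 0, 0, 0], [0, 0, 1.2, 0, 0, 0, 0], [0, 0, 1.4, 0, 0, 0, 0], [0, 0, 0, 0, 0, 0, 0]])

```text
time_s: 15.17
tcp_pos: [0.5772, 0.017, 0.0432]
ee_rot: [[0.999, 0.051, 0.0], [0.051, -0.999, 0.0], [0.0, -0.0, -1.0]]
wrist_force: [-0.0, 0.1, -2.2]
gripper_width: 0.275
gripper_force: 30.0
```

>>> drive_tool(rows=[[0, -0.3, 1.2, 0, 0, 0, 0], [0, 0, 1.2, 0, 0, 0, 0], [0, 0, 1.2, 0, 0, 0, 0], [0, 0, 1.4, 0, 0, 0, 0], [0, 0, 0, 0, 0, 0, 0]])

```text
time_s: 15.58
tcp_pos: [0.5768, 0.0219, 0.0432]
ee_rot: [[0.999, 0.051, -0.0], [0.051, -0.999, -0.0], [-0.0, 0.0, -1.0]]
wrist_force: [0.8, 0.0, -1.4]
gripper_width: 0.271
gripper_force: 30.0
```

>>> drive_tool(rows=[[0, -0.3, 1.2, 0, 0, 0, 0], [0, 0, 1.2, 0, 0, 0, 0], [0, 0, 1.2, 0, 0, 0, 0], [0, 0, 1.4, 0, 0, 0, 0], [0, 0, 0, 0, 0, 0, 0]])

```text
time_s: 16.0
tcp_pos: [0.5763, 0.0256, 0.0431]
ee_rot: [[0.999, 0.048, -0.001], [0.048, -0.999, -0.001], [-0.001, 0.001, -1.0]]
wrist_force: [0.2, -7.1, -1.5]
gripper_width: 0.27
gripper_force: 30.4
```

Contact with the post, at about +28 mm on the tray. I ease off sideways and start drawing along the saw's -x.

>>> drive_tool(rows=[[0, 0, -1.5, 0, 0, 0, 0], [0, 0, -1.5, 0, 0, 0, 0], [0, 0, 0, 0, 0, 0, 0]])

```text
time_s: 16.25
tcp_pos: [0.5764, 0.0234, 0.0431]
ee_rot: [[0.999, 0.051, -0.0], [0.051, -0.999, -0.0], [-0.0, 0.0, -1.0]]
wrist_force: [0.4, -2.4, -2.4]
gripper_width: 0.273
gripper_force: 30.0
```

>>> drive_tool(rows=[[0, -4, -0.2, 0, 0, 0, 0], [0, -4, -0.2, 0, 0, 0, 0], [0, -3, -0.2, 0, 0, 0, 0], [0, -2, -0.1, 0, 0, 0, 0], [0, 0, 0, 0, 0, 0, 0]])

```text
time_s: 16.67
tcp_pos: [0.5623, 0.023, 0.0431]
ee_rot: [[0.999, 0.051, -0.002], [0.051, -0.999, -0.0], [-0.002, 0.0, -1.0]]
wrist_force: [-0.7, -2.6, -1.4]
gripper_width: 0.273
gripper_force: 30.0
```

>>> drive_tool(rows=[[0, -1.5, -0.1, 0, 0, 0, 0], [0, -1.5, -0.1, 0, 0, 0, 0], [0, -1.5, -0.1, 0, 0, 0, 0], [0, -1.5, 0, 0, 0, 0, 0], [0, -1, 0, 0, 0, 0, 0]])

```text
time_s: 17.08
tcp_pos: [0.5585, 0.0233, 0.0437]
ee_rot: [[0.999, 0.051, 0.004], [0.051, -0.999, 0.001], [0.004, -0.001, -1.0]]
wrist_force: [5.0, -3.3, -3.3]
gripper_width: 0.277
gripper_force: 30.1
```

>>> drive_tool(rows=[[0, -1, -1, 0, 0, 0, 0], [0, -2, -0.6, 0, 0, 0, 0], [0, -2, -0.1, 0, 0, 0, 0], [0, -2, -0.1, 0, 0, 0, 0], [0, -2, -0.1, 0, 0, 0, 0]])

```text
time_s: 17.5
tcp_pos: [0.55, 0.0217, 0.0439]
ee_rot: [[0.999, 0.052, 0.006], [0.052, -0.999, 0.001], [0.006, -0.001, -1.0]]
wrist_force: [5.8, -2.1, -3.5]
gripper_width: 0.271
gripper_force: 30.0
```

>>> drive_tool(rows=[[0, -2, -0.1, 0, 0, 0, 0], [0, -2, -0.1, 0, 0, 0, 0], [0, -2, -0.1, 0, 0, 0, 0], [0, -2, -0.1, 0, 0, 0, 0], [0, -2, -0.1, 0, 0, 0, 0]])

```text
time_s: 17.92
tcp_pos: [0.54, 0.0213, 0.0439]
ee_rot: [[0.999, 0.052, 0.006], [0.052, -0.999, 0.001], [0.006, -0.001, -1.0]]
wrist_force: [4.7, -2.2, -3.6]
gripper_width: 0.274
gripper_force: 30.0
```

>>> drive_tool(rows=[[0, -3, -0.2, 0, 0, 0, 0], [0, -3, -0.2, 0, 0, 0, 0], [0, -3, -0.2, 0, 0, 0, 0], [0, -3, -0.2, 0, 0, 0, 0], [0, -3, -0.2, 0, 0, 0, 0]])

```text
time_s: 18.33
tcp_pos: [0.5251, 0.0203, 0.0439]
ee_rot: [[0.999, 0.052, 0.006], [0.052, -0.999, 0.001], [0.006, -0.001, -1.0]]
wrist_force: [5.0, -2.3, -3.8]
gripper_width: 0.273
gripper_force: 30.0
```

>>> drive_tool(rows=[[0, -3, -0.2, 0, 0, 0, 0], [0, -3, -0.2, 0, 0, 0, 0], [0, -3, -0.2, 0, 0, 0, 0], [0, -3, -0.2, 0, 0, 0, 0], [0, -3, -0.2, 0, 0, 0, 0]])

```text
time_s: 18.75
tcp_pos: [0.5101, 0.0194, 0.044]
ee_rot: [[0.999, 0.052, 0.006], [0.052, -0.999, 0.002], [0.006, -0.001, -1.0]]
wrist_force: [5.8, -1.5, -3.5]
gripper_width: 0.277
gripper_force: 30.0
```

>>> drive_tool(rows=[[0, -2, -0.1, 0, 0, 0, 0], [0, -2, -0.1, 0, 0, 0, 0], [0, -2, -0.1, 0, 0, 0, 0], [0, -2, -0.1, 0, 0, 0, 0], [0, -2, -0.1, 0, 0, 0, 0]])

```text
time_s: 19.17
tcp_pos: [0.5001, 0.0189, 0.044]
ee_rot: [[0.999, 0.052, 0.006], [0.052, -0.999, 0.002], [0.006, -0.001, -1.0]]
wrist_force: [5.1, -2.2, -3.1]
gripper_width: 0.276
gripper_force: 30.0
```

>>> drive_tool(rows=[[0, -1.5, -0.1, 0, 0, 0, 0], [0, -1.5, -0.1, 0, 0, 0, 0], [0, -1.5, -0.1, 0, 0, 0, 0], [0, -1.5, 0, 0, 0, 0, 0], [0, -1, -0.1, 0, 0, 0, 0]])

```text
time_s: 19.58
tcp_pos: [0.4929, 0.0185, 0.0439]
ee_rot: [[0.999, 0.052, 0.005], [0.052, -0.999, 0.002], [0.006, -0.001, -1.0]]
wrist_force: [5.3, -2.1, -3.0]
gripper_width: 0.275
gripper_force: 30.0
```

>>> drive_tool(rows=[[0, -1, -0.1, 0, 0, 0, 0], [0, -1, 0, 0, 0, 0, 0], [0, -1, -0.1, 0, 0, 0, 0], [0, -1, 0, 0, 0, 0, 0]])

```text
time_s: 19.92
tcp_pos: [0.4891, 0.0184, 0.0439]
ee_rot: [[0.999, 0.053, 0.006], [0.053, -0.999, 0.002], [0.006, -0.001, -1.0]]
wrist_force: [5.2, -1.6, -3.3]
gripper_width: 0.27
gripper_force: 30.0
```

>>> drive_tool(rows=[[0, -1, -0.1, 0, 0, 0, 0], [0, -1, 0, 0, 0, 0, 0], [0, -1, -0.1, 0, 0, 0, 0]])

```text
time_s: 20.17
tcp_pos: [0.4861, 0.0182, 0.0439]
ee_rot: [[0.999, 0.053, 0.006], [0.052, -0.999, 0.002], [0.006, -0.001, -1.0]]
wrist_force: [5.3, -1.0, -3.9]
gripper_width: 0.273
gripper_force: 30.0
```

>>> drive_tool(rows=[[0, -1, -0.1, 0, 0, 0, 0], [0, -1, 0, 0, 0, 0, 0], [0, -1, -0.1, 0, 0, 0, 0]])

```text
time_s: 20.42
tcp_pos: [0.4852, 0.0185, 0.0446]
ee_rot: [[0.999, 0.053, 0.01], [0.053, -0.999, 0.003], [0.01, -0.002, -1.0]]
wrist_force: [9.8, -2.8, -3.7]
gripper_width: 0.275
gripper_force: 30.1
```

At the stop: force rose to 9.8 N with motion ceasing near the predicted 0.484. I unhook: forward about 17 mm, then -y.

>>> drive_tool(rows=[[0, 2, 0, 0, 0, 0, 0], [0, 4, -1.5, 0, 0, 0, 0], [0, 5, 0.2, 0, 0, 0, 0], [0, 5, 0.2, 0, 0, 0, 0], [0, 3, 0.2, 0, 0, 0, 0]])

```text
time_s: 20.83
tcp_pos: [0.5, 0.0162, 0.0431]
ee_rot: [[0.999, 0.052, -0.0], [0.052, -0.999, -0.0], [-0.0, 0.0, -1.0]]
wrist_force: [0.5, 0.2, -2.6]
gripper_width: 0.277
gripper_force: 29.9
```

>>> drive_tool(rows=[[0, 0, 0, 0, 0, 0, 0], [0, 0, 0, 0, 0, 0, 0]])

```text
time_s: 21.0
tcp_pos: [0.4994, 0.016, 0.0429]
ee_rot: [[0.999, 0.051, -0.001], [0.051, -0.999, -0.0], [-0.001, 0.0, -1.0]]
wrist_force: [-0.0, 0.1, -2.4]
gripper_width: 0.272
gripper_force: 29.9
```

>>> drive_tool(rows=[[0, 1, -4, 0, 0, 0, 0], [0, 0.2, -4, 0, 0, 0, 0], [0, 0.2, -4, 0, 0, 0, 0], [0, 0.2, -3, 0, 0, 0, 0], [0, 0.2, -3, 0, 0, 0, 0]])

```text
time_s: 21.42
tcp_pos: [0.5012, -0.0025, 0.0432]
ee_rot: [[0.999, 0.051, -0.0], [0.051, -0.999, -0.0], [-0.0, 0.0, -1.0]]
wrist_force: [1.0, -0.1, -2.6]
gripper_width: 0.273
gripper_force: 29.9
```

>>> drive_tool(rows=[[0, 0.2, -2, 0, 0, 0, 0], [0, 0.1, -2, 0, 0, 0, 0], [0, 0, 0, 0, 0, 0, 0]])

```text
time_s: 21.67
tcp_pos: [0.5016, -0.0063, 0.0432]
ee_rot: [[0.999, 0.051, -0.0], [0.051, -0.999, -0.0], [-0.0, 0.0, -1.0]]
wrist_force: [-1.2, -0.3, -2.3]
gripper_width: 0.269
gripper_force: 29.9
```

>>> drive_tool(rows=[[0, 0.2, -3, 0, 0, 0, 0], [0, 0.2, -3, 0, 0, 0, 0], [0, 0.2, -3, 0, 0, 0, 0], [0, 0.2, -3, 0, 0, 0, 0], [0, 0.2, -3, 0, 0, 0, 0]])

```text
time_s: 22.08
tcp_pos: [0.5026, -0.0213, 0.0432]
ee_rot: [[0.999, 0.051, -0.0], [0.051, -0.999, -0.0], [-0.0, 0.0, -1.0]]
wrist_force: [-0.9, 0.2, -1.6]
gripper_width: 0.275
gripper_force: 29.9
```

>>> drive_tool(rows=[[0, 0.2, -3, 0, 0, 0, 0], [0, 0.2, -4, 0, 0, 0, 0], [0, 0.2, -5, 0, 0, 0, 0], [0, 0.2, -5, 0, 0, 0, 0], [0, 0, 0, 0, 0, 0, 0]])

```text
time_s: 22.5
tcp_pos: [0.5033, -0.0389, 0.0431]
ee_rot: [[0.999, 0.05, -0.0], [0.05, -0.999, -0.0], [-0.0, 0.0, -1.0]]
wrist_force: [-0.2, 0.0, -1.8]
gripper_width: 0.274
gripper_force: 29.9
```

```bash
python3 - <<'E'
from m import *
st(); c=capture("wrist"); save("w3",c["frame"]); a=capture("scene")
im=cv2.resize(a["frame"][230:350,300:460],(640,480),interpolation=cv2.INTER_CUBIC)
save("w3s",np.hstack([cv2.resize(c["frame"],(400,300)),cv2.resize(im,(400,300))]))
E
```

```text
u,v,z [ 0.5006 -0.0651  0.0431] yaw 2.87 F [-0.23  0.05 -1.77] t 22.5
```

View pics/w3s.png

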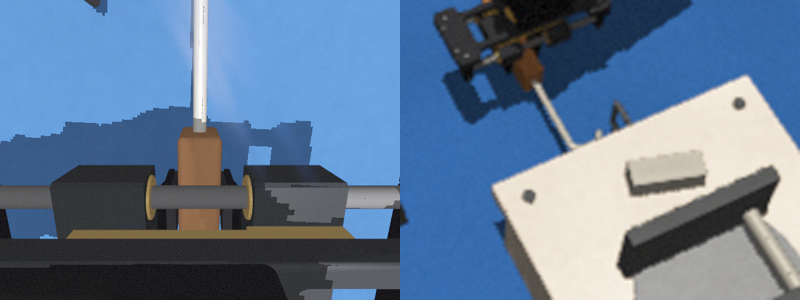

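The right half shows the hook free beside the protruding eye (hook at about (590,135), eye at (620,115)). The left half shows the rod still straight in the grip. I withdraw and lift.

>>> drive_tool(rows=[[0, -10, -0.5, 0, 0, 0, 0], [0, -25, -1, 0, 0, 0, 0], [0, -30, -1.5, 0, 0, 0, 0], [0, -20, -1, 10, 0, 0, 0], [0, -10, 0, 20, 0, 0, 0]])

```text
time_s: 23.02
tcp_pos: [0.4019, -0.0431, 0.0712]
ee_rot: [[0.999, 0.05, -0.01], [0.05, -0.999, -0.002], [-0.01, 0.001, -1.0]]
wrist_force: [-0.4, 0.5, -2.1]
gripper_width: 0.274
gripper_force: 29.9
```

>>> drive_tool(rows=[[0, 0, -15, 20, 0, 0, 0], [0, 5, -30, 15, 0, 0, 0], [0, 8, -35, 0, 0, 0, 0], [0, 8, -35, 0, 0, 0, 0], [0, 8, -35, 0, 0, 0, 0]])

```text
time_s: 23.43
tcp_pos: [0.4369, -0.193, 0.1088]
ee_rot: [[0.999, 0.052, 0.001], [0.052, -0.999, 0.0], [0.001, -0.0, -1.0]]
wrist_force: [1.2, 0.6, -2.4]
gripper_width: 0.275
gripper_force: 29.9
```

>>> drive_tool(rows=[[0, 8, -35, 0, 0, 0, 0], [0, 8, -35, 0, 0, 0, 0], [0, 8, -30, 0, 0, 0, 0], [0, 4, -15, 0, 0, 0, 0], [0, 0, 0, 0, 0, 0, 0]])

```text
time_s: 23.85
tcp_pos: [0.4656, -0.3095, 0.1077]
ee_rot: [[0.999, 0.048, 0.0], [0.048, -0.999, -0.001], [0.0, 0.001, -1.0]]
wrist_force: [-0.8, 0.9, -2.8]
gripper_width: 0.271
gripper_force: 29.9
```

```bash
python3 - <<'E'
from m import *
p,R=st(); print(p); a=capture("scene"); W=pts(a)
P=W.reshape(-1,3); u=P[:,:2]@ax; v=P[:,:2]@ay
for zz in (.025,.035,.045,.055,.062):
    k=(abs(P[:,2]-zz)<.004)&(u>.56)&(u<.68)&(abs(v+.0255)<.09)
    print(zz,k.sum(),np.round(np.percentile(u[k],[1,10,50,90]),4) if k.sum() else "")
k=(u>.55)&(u<.655)&(P[:,2]>.03)&(P[:,2]<.075)&(abs(v+.0255)<.09); print("eye",k.sum(),np.round(np.c_[u[k],v[k],P[k,2]][:25],3).tolist())
save("w4",cv2.resize(a["frame"][230:350,220:460],(800,400),interpolation=cv2.INTER_CUBIC))
E
```

```text
u,v,z [ 0.4487 -0.3334  0.1077] yaw 2.75 F [-0.72  0.98 -2.84] t 23.85
[ 0.46556196 -0.30946422  0.10766332]
0.025 4 [0.6213 0.6219 0.6275 0.6317]
0.035 2 [0.6207 0.6207 0.6209 0.621 ]
0.045 4 [0.6198 0.6202 0.6216 0.6234]
0.055 4 [0.6204 0.6214 0.6253 0.6414]
0.062 25 [0.6171 0.6208 0.632  0.6478]
eye 41 [[0.617, -0.001, 0.062], [0.618, -0.005, 0.06], [0.621, -0.004, 0.064], [0.621, -0.0, 0.062], [0.622, -0.007, 0.063], [0.623, -0.004, 0.062], [0.623, -0.001, 0.059], [0.62, -0.005, 0.053], [0.627, -0.007, 0.065], [0.628, -0.005, 0.065], [0.626, 0.0, 0.059], [0.617, -0.005, 0.041], [0.624, -0.008, 0.055], [0.621, -0.002, 0.046], [0.63, -0.005, 0.062], [0.632, -0.003, 0.064], [0.632, -0.0, 0.062], [0.62, -0.007, 0.042], [0.622, -0.005, 0.043], [0.622, -0.001, 0.04], [0.634, -0.008, 0.065], [0.638, -0.008, 0.072], [0.635, -0.002, 0.063], [0.621, -0.007, 0.038], [0.624, -0.006, 0.042]]
```

View pics/w4.png

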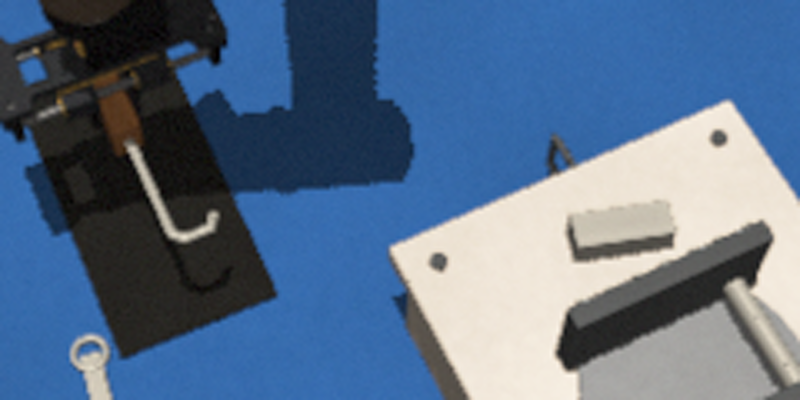

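The picture shows the eye standing out at (560,155), post at u≈0.622 against 0.621 expected for full travel. The rod is over the mat, so I lower it.

>>> drive_tool(rows=[[0, 0, 0, -25, 0, 0, 0], [0, 0, 0, -25, 0, 0, 0], [0, 0, 0, -18, 0, 0, 0], [0, 0, 0, -7, 0, 0, 0], [0, 0, 0, -3, 0, 0, 0]])

```text
time_s: 24.32
tcp_pos: [0.4641, -0.3056, 0.029]
ee_rot: [[0.999, 0.052, -0.003], [0.052, -0.999, 0.001], [-0.003, -0.001, -1.0]]
wrist_force: [0.4, -0.4, -1.8]
gripper_width: 0.275
gripper_force: 29.9
```

>>> drive_tool(rows=[[0, 0, 0, -1, 0, 0, 0], [0, 0, 0, 0, 0, 0, 0], [0, 0, 0, 0, 0, 0, 0]])

```text
time_s: 24.57
tcp_pos: [0.4663, -0.307, 0.0304]
ee_rot: [[0.999, 0.052, 0.002], [0.052, -0.999, -0.001], [0.002, 0.001, -1.0]]
wrist_force: [-0.3, -0.7, -2.7]
gripper_width: 0.273
gripper_force: 29.9
```

>>> drive_tool(rows=[[0, 0, 0, -1, 0, 0, 0], [0, 0, 0, -1, 0, 0, 0], [0, 0, 0, -1, 0, 0, 0], [0, 0, 0, 0, 0, 0, 0], [0, 0, 0, 0, 0, 0, 0]])

```text
time_s: 24.98
tcp_pos: [0.4658, -0.3071, 0.0275]
ee_rot: [[0.999, 0.052, 0.001], [0.052, -0.999, -0.001], [0.001, 0.001, -1.0]]
wrist_force: [-1.3, 2.0, 5.0]
gripper_width: 0.271
gripper_force: 29.9
```

>>> drive_tool(rows=[[50, 0, 0, 0, 0, 0, 0], [60, 0, 0, 0, 0, 0, 0], [80, 0, 0, 0, 0, 0, 0], [80, 0, 0, 0, 0, 0, 0], [80, 0, 0, 0, 0, 0, 0]])

```text
time_s: 25.4
tcp_pos: [0.4655, -0.3071, 0.0261]
ee_rot: [[0.999, 0.051, -0.0], [0.051, -0.999, -0.0], [-0.0, 0.0, -1.0]]
wrist_force: [-0.5, 0.0, -0.6]
gripper_width: 0.565
gripper_force: 0.0
```

>>> drive_tool(rows=[[80, 0, 0, 0, 0, 0, 0], [80, 0, 0, 0, 0, 0, 0], [80, 0, 0, 0, 0, 0, 0]])

```text
time_s: 25.65
tcp_pos: [0.4654, -0.307, 0.0261]
ee_rot: [[0.999, 0.051, -0.0], [0.051, -0.999, 0.0], [-0.0, -0.0, -1.0]]
wrist_force: [0.4, 0.2, -0.7]
gripper_width: 0.762
gripper_force: 0.0
```

>>> drive_tool(rows=[[80, 0, 0, 10, 0, 0, 0], [80, 0, 0, 30, 0, 0, 0], [80, 0, 0, 40, 0, 0, 0], [80, -10, 0, 40, 0, 0, 0], [80, -40, 0, 40, 0, 0, 0]])

```text
time_s: 26.07
tcp_pos: [0.4295, -0.3081, 0.1799]
ee_rot: [[0.999, 0.054, 0.006], [0.054, -0.999, -0.004], [0.006, 0.004, -1.0]]
wrist_force: [0.6, -0.4, 1.1]
gripper_width: 0.799
gripper_force: 0.0
```

>>> drive_tool(rows=[[80, -20, 20, 30, 0, 0, 0], [80, 0, 30, 0, 0, 0, 0], [80, 0, 0, 0, 0, 0, 0], [80, 0, 0, 0, 0, 0, 0], [80, 0, 0, 0, 0, 0, 0]])

```text
time_s: 26.48
tcp_pos: [0.406, -0.257, 0.2062]
ee_rot: [[0.999, 0.052, 0.001], [0.052, -0.999, -0.0], [0.001, 0.0, -1.0]]
wrist_force: [0.1, 0.3, 0.7]
gripper_width: 0.801
gripper_force: 0.0
```

```bash
python3 - <<'E'
from m import *
st(); a=capture("scene"); W=pts(a);x,y,z=W[...,0],W[...,1],W[...,2]
h=(x>.35)&(x<.66)&(y>-.40)&(y<-.22); rect(W[h&(z>.036)&(z<.055)],"handle"); print(np.nanmedian(z[h&(z>.036)&(z<.055)]))
for l in ("tin","offcut","oil","wrench"):
    for d in masks_of(l,a)[:1]: print(l,np.round(np.nanmedian(W[d["region"]],0),3))
save("end",a["frame"])
E
```

```text
u,v,z [ 0.392  -0.2779  0.2062] yaw 2.97 F [0.12 0.29 0.67] t 26.4833
handle [ 450.8 -309.5] [121.5  24.6] 2.67
0.042245942881609044
tin [0.463 0.34  0.027]
offcut [0.743 0.016 0.127]
oil [0.73  0.333 0.097]
wrench [0.731 0.331 0.101]
```

View pics/end.png

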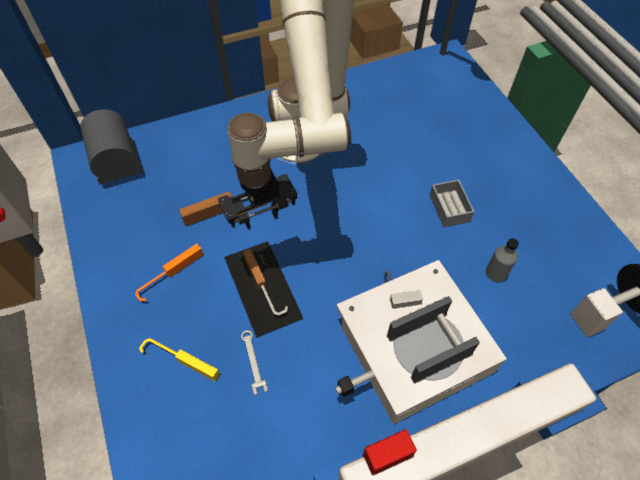

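The rod lies flat on the mat (handle about (255,268), hook (280,312)). The eye and tray are out at (388,277), the bystanders haven't moved, and the gripper is clear.

```bash
python3 -c "
from station import finish_job; print(finish_job())"
```

```text
the job is handed in; nothing more can be done
None
```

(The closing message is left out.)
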